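Slide a flat bar out to its length mark and hold it down

ROBOT

A 6-joint arm with a two-finger parallel gripper is mounted at the origin on the work surface. World frame = base frame: x ahead of the robot, y to its left, z up, the work surface at z = 0. Lengths are in mm, angles in rad, forces in N, time in s.
With the tool pointing down it reaches from about 325 to 850 mm from the base axis. Payload 15.5 kg.
Tool frame: the origin (TCP) lies midway between the tips of the shut fingers; the grasp point (between the pads) lies 19 mm behind it; z points along the fingers, x is the direction in which the jaws open and shut, and the axes are right-handed (so a half turn about z gives the same grasp; the last joint's range is limited). The gripper opens to 91 mm and grips with 3 to 60 N. Pads are 32 mm wide; open, the fingers measure 118 mm over their backs; the gripper's body (76 mm by 178 mm) begins 60 mm behind the grasp point.
Start: joints at [-1.306, 0.494, 1.345, -0, 1.302, -0.096], TCP at [220.64, -584.76, 176.715] pointing down, gripper open.
Joint ranges: [-2.91, 2.91], [-0.82, 2.16], [0.22, 2.67], [-1.22, 4.37], [0.12, 2.79], [-3.08, 3.08]. Speed limits (rad/s): [1.89, 1.89, 2.57, 3.01, 3.01, 3.01].

INTERFACE

Orientations are given as a unit quaternion [x, y, z, w].
In Python, from workcell import readout, capture, ctrl, outline_of, landmark_of gives the robot as it stands. The module is installed in compiled form; this text tells all that it offers.
- The arm moves only by the tool send_rows, never from a script. Its argument "increments" is a list that holds one entry, the list of rows, each a list of 6 numbers: the shift along the tool's x, y, z in m, then the turn, a rotation vector about the tool's x, y, z in rad. In form: [[[dx, dy, dz, wx, wy, wz], ...]]. A call has exactly 10 rows; each row shifts and turns the pose as measured when the row begins, along the tool's axes as they then stand; what a row does not reach is not made up. A row lasts 1/8 s, in which the tool goes at most 62.5 mm and 10.7 degrees, less where a joint would pass 70% of its speed; a pose out of reach is approached as far as the arm can. A call with a gripper value outside its range is refused whole. "jaw" is the gripper's target within -1 to 1 (fully open at 1, half-way at 0, shut at -1), set as the call begins (left out, the last holds). The fingers move at their own pace and stop on an object; "force" is the grip in N (left out, the last holds). Time passes only in rows, so rows that do not move let the fingers close, or fill a call up. It gives the time, the measured TCP pose, the force and the opening at its end, in the units of the state.
- readout.get_state(): the state, without advancing time (a new reading comes with each control period).
- capture(name): name is "side" or "top"; returns a dict with "frame" (400x640x3 uint8, red, green, blue), "fx", "fy", "cx", "cy" (pixels), "R" (3x3) and "t" (3): a world point X has camera coordinates R X + t. Camera axes: x right, y down, z forward; pixel columns grow to the right and rows downward; lengths in mm; the calibration is good to about 2 mm. A picture is of the moment at which its call begins. There is no depth.
- ctrl.finish_job(): hands the job in, once; it reports no verdict.
Trained networks look in the newest picture that a camera, given by its name, has taken for a name from the list of things; names that differ only in an ending like _2 or _b are one class to them, and where a whole thing is asked for, a point or a joint stands for the part that bears it (a point fixed in the world has none). Each returns a list of dicts, best first, with "conf" (0 to 1); they miss things now and then, are a little off and sometimes report something else, mostly with a low value. They report only what shows in the picture. A call takes as long as a camera call. They do not tell look-alikes from the thing itself.
- outline_of(camera, target): "region" (400x640 bool, what is visible of it).
- landmark_of(camera, target): "xyz" ([x, y, z] in mm, in world coordinates, good to about 4 mm: a listed point, or the origin of a listed thing).
The state is a dict: "clock": time; "qpos": joint angles; "dq": joint speeds; "effort": joint torques, N m; "position": TCP position; "orientation": TCP orientation; "ft_force": force on the tool from outside, world axes, zero at the start; "wrist_torque": the same for the moment, N m; "width": finger opening in mm.
Only numpy, scipy, OpenCV 4.12 (cv2) and the standard library are available. Lean on these libraries where they do the work, as an engineer would, in place of code of your own. Each camera call takes 0.05 s, during which the arm holds its last target. There are 200 camera calls.

TASK

The aluminium flat bar on the blue stand is to be cut over whichever of the two red bins at its ends is still empty. Slide the bar along the stand, out over the empty bin, without lifting it off, until its leading end is level with the red band of the length gauge on that side; it is then past its balance point, so keep hold of it and do not let it tip. Finish while still holding it there, level, still and straight along the stand, touching nothing but the stand and your gripper, and leave everything else alone.

Things in the scene. Friction and masses are not known exactly. Their poses are not given: they have to be found in the camera images.
- board: The loose flat aluminium bar to slide: 50 wide (its x) x 400 long (its y) x 16 mm thick, 0.6 to 0.94 kg, uniform. Origin: centre of its underside; z up. It lies along the top rail of the stand, roughly centred, both ends jutting out freely past the rail's ends at the start.
- board_end_left (a point): Middle of the bar's end face at its own +y end (the end on the robot's left), at the top edge: 200 mm from the bar's centre, 16 mm above its underside. Axes as the bar's.
- board_end_right (a point): The same at the bar's own -y end (the end on the robot's right).
- stand: Fixed blue steel stand with a bright top rail. Origin: centre of its underside, on the bench; its y runs along the rail, roughly to the robot's left (yaw up to about 9 degrees), z up. Top rail 36 wide (x) x 260 long (y), 14 mm thick, top face 120 mm above the bench, so the bar juts 7 mm past it on each side and the fingers can pass beside it; below is a thin web, two ribs 80 mm wide up to 72 mm high, and a foot 120 x 260 x 12 mm.
- gauge_left: Fixed length gauge off the stand's +y end, on the robot's side of the bar's path, square to the stand: dark foot 50 x 60 x 10 mm, thin post, and a white head 30 (x) x 60 (y) x 22 mm whose top is 145 mm above the bench. A red band 12 mm wide goes around the middle of the head. The gap between head and bar is about 15 mm. Origin: on the bench below the band's middle.
- gauge_right: The same gauge off the stand's -y end.
- mark_left (a point): Middle of the red band of the left gauge, on the head's top edge that faces the bar, 145 mm above the bench. Axes parallel to the stand's: its y says how far along the stand the mark is. 360 to 390 mm from the stand's centre.
- mark_right (a point): The same on the right gauge.
- bin_1: One of two identical loose open red bins, 180 (x) x 130 (y) x 60 mm high, wall 4 mm; one stands off each end of the stand, under the bar's path, and they may be either way round. One of the two bins is empty, the other holds two offcuts. Origin: centre of its underside.
- bin_2: The other red bin, same size and origin.
- offcut_1: Short loose offcut of the same bar, 50 (x) x 70 (y) x 16 mm, lying in the bin that is not empty. Origin: centre of its underside.
- offcut_2: The second offcut, the same, in the same bin.
- wrench: Bystander: loose steel wrench lying on the bench near the robot, on the left.
- screwdriver: Bystander: loose screwdriver lying on the bench near the robot, on the right.
- oil_can: Bystander: white round can, 56 across x 120 mm tall, standing on the bench just beyond the middle of the stand.
There are look-alikes about, which are no part of the job. Leave any orange or pink look-alike of the gauge_left alone.

How it is judged (in metres and radians):
At the end, for the whole second after the job is handed in: Leading end within 8 mm of the middle of the red band on the empty bin's side; bar on the stand, held by the fingers (over 1 N), touching no gauge or bin, tilt under 0.05 rad, within 0.08 rad and 15 mm of the stand's centre line, still (((y of bin_1 in the frame of stand above 0 m and y of board_end_left in the frame of mark_left between -0.008 and 0.008 m) or (y of bin_1 in the frame of stand below 0 m and y of board_end_right in the frame of mark_right between -0.008 and 0.008 m)) and angle between board's own z axis and vertical below 0.05 rad and angle between the y axis of board and the y axis of stand, either way round below 0.08 rad and x of board in the frame of stand between -0.015 and 0.015 m and contact force between board and stand above 0.5 N and contact force between board and the fingers above 1 N and contact force between board and gauge_left below 0.3 N and contact force between board and gauge_right below 0.3 N and contact force between board and bin_1 below 0.3 N and contact force between board and bin_2 below 0.3 N and linear speed of board below 0.01 m/s and angular speed of board below 0.05 rad/s); the arm keeps its last pose, push and grip.
It fails at once if the bar tips by more than 0.15 rad (angle between board's own z axis and vertical above 0.15 rad).
It fails at once if the bar is lifted off the stand (its centre more than 20 mm above its place) or falls (height (world z) of board above 0.14 m or height (world z) of board below 0.09 m).
It fails at once if a bin, an offcut or another bystander is moved more than 25 mm (distance of any of bin_1, bin_2, offcut_1, offcut_2, wrench, screwdriver, oil_can from where it was at the start of the episode above 0.025 m).
It also fails if it takes over 35 s, if anything falls off the work surface, if the arm or the gripper's body presses on something with over 40 N, if the wrist force passes 120 N, or if a joint passes its speed limit or range.

## Working session

There is one attempt and no reset: what is moved stays moved. The work goes in short steps, Python scripts to look and compute and a tool call to move; the robot and the scene stay as the last step left them, time stands still between calls to the robot, and variables do not carry over. Pictures are saved under pics/ and viewed, about 8 in all and at most 12, crops included, and the job is handed in when it is done.

Besides the shell and the picture viewer there is one more tool, called after "Request:" by a JSON object that holds its "api" and its "payload". send_rows: Moves the arm, as the interface text tells. Its arguments: {"type":"object","properties":{"increments":{"type":"array","items":{"type":"array","items":{"type":"array","items":{"type":"number"}}}},"jaw":{"type":"number"},"force":{"type":"number"}},"required":["increments"]}

```bash
mkdir -p pics; python3 - <<'E'
from workcell import readout, capture, ctrl, outline_of, landmark_of
import cv2, numpy as np
s=readout.get_state(); print(s['clock'],s['position'],s['orientation'],s['width'],s['ft_force'])
for c in ['top','side']:
    d=capture(c); cv2.imwrite(f'pics/{c}0.png',d['frame'][:,:,::-1]); print(c,d['fx'],d['cx'],d['cy'],np.round(d['R'],3).tolist(),np.round(d['t'],1))
    for n in ['board','board_end_left','board_end_right','stand','gauge_left','gauge_right','mark_left','mark_right','bin_1','offcut_1','oil_can']:
        print(n,[(round(r['conf'],2),np.round(r['xyz'],1).tolist()) for r in landmark_of(c,n)])
E
```

```text
0.0 [ 220.53045569 -584.32558183  176.13552353] [ 8.22502090e-01 -5.68761754e-01 -4.67989669e-04 -4.00087943e-04] 91.00498456330666 [0.33454848 0.33853598 0.47056923]
top 500.00135739183645 313.94304748739313 199.48681291312374 [[0.008, -1.0, 0.001], [-0.996, -0.008, -0.091], [0.091, 0.0, -0.996]] [  75.   564.9 1475.8]
board [(0.75, [596.2, 35.2, 121.7]), (0.65, [529.5, 242.0, -2.0])]
board_end_left [(0.91, [573.8, 231.7, 139.3])]
board_end_right [(0.63, [628.3, -165.1, 133.5])]
stand [(0.78, [598.1, 19.8, 0.0]), (0.21, [512.2, 399.3, 147.3])]
gauge_left [(0.88, [635.1, 411.2, -4.4]), (0.85, [414.6, 291.3, 4.3]), (0.81, [584.4, 523.4, 0.9]), (0.63, [497.1, 393.7, 0.2])]
gauge_right [(0.58, [592.4, -348.3, 0.5])]
mark_left [(0.95, [429.7, 499.5, 145.1]), (0.85, [511.2, 396.0, 146.7]), (0.78, [424.5, 288.3, 146.6]), (0.61, [654.0, 411.7, 144.8]), (0.6, [597.4, 527.9, 142.6]), (0.27, [611.9, 273.4, 1.3])]
mark_right [(0.96, [606.8, -347.4, 148.4]), (0.63, [591.3, -345.7, 0.6]), (0.47, [612.8, 271.2, 1.9])]
bin_1 [(0.69, [569.3, 258.3, -2.7]), (0.61, [633.6, -211.7, 3.4])]
offcut_1 [(0.
[... 482 characters left out ...]
[(0.55, [604.0, 21.1, 1.9]), (0.32, [757.4, 37.2, 1.8])]
gauge_left [(0.87, [497.5, 397.1, 0.4]), (0.8, [408.5, 286.0, -0.2]), (0.79, [637.6, 413.7, 0.3]), (0.71, [343.4, 141.8, -0.8]), (0.62, [585.3, 530.8, -0.0])]
gauge_right [(0.72, [590.3, -351.3, -2.2])]
mark_left [(0.86, [426.3, 499.7, 144.6]), (0.75, [599.8, 523.7, 151.5]), (0.73, [647.2, 408.6, 144.7]), (0.67, [513.1, 397.3, 142.8]), (0.67, [427.0, 296.5, 145.5])]
mark_right [(0.84, [608.8, -348.5, 142.8])]
bin_1 [(0.7, [568.2, 257.9, -1.0]), (0.46, [603.7, 21.4, 0.3])]
offcut_1 [(0.87, [611.0, 273.9, 3.6]), (0.61, [624.5, -162.5, 139.6]), (0.59, [529.0, 241.1, 5.0]), (0.4, [570.6, 233.0, 135.6])]
oil_can [(0.81, [754.8, 35.9, 2.3])]
```

View pics/top0.png

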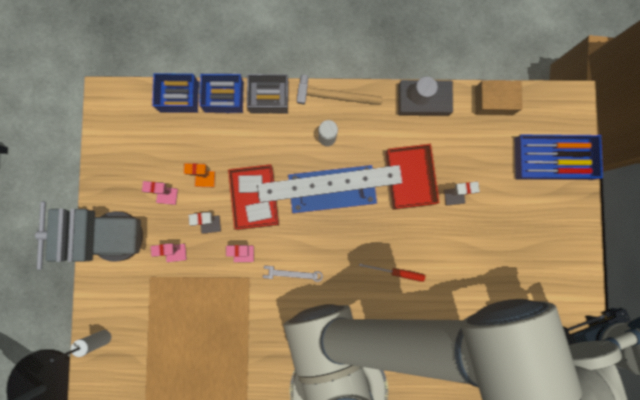

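View pics/side0.png

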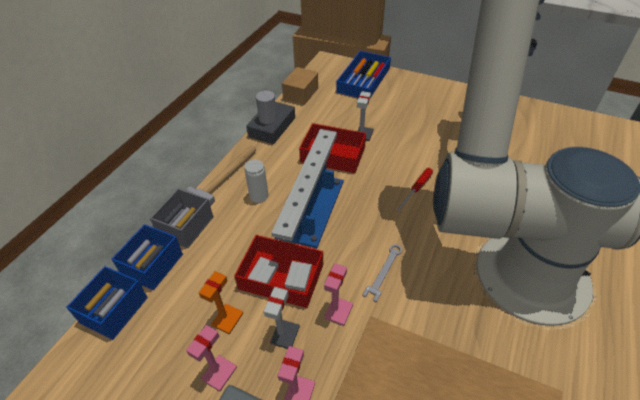

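The left bin (top image ~253,197) holds two pale offcuts. The right bin (~412,177) looks empty, so the bar goes right. The right gauge candidate is the white head at top (467,187) and side (363,100), and it is the only gauge on that side. The orange and pink look-alikes are all on the left. I'll confirm this in an enlarged crop with the measured points drawn on it.

```bash
cat > h.py <<'E'
import cv2, numpy as np
from workcell import readout, capture, landmark_of
def proj(d,X):
    p=d['R']@np.asarray(X,float)+d['t']; return np.array([d['fx']*p[0]/p[2]+d['cx'],d['fy']*p[1]/p[2]+d['cy']])
def lift(d,uv,z):
    r=np.asarray(d['R']).T@np.array([(uv[0]-d['cx'])/d['fx'],(uv[1]-d['cy'])/d['fy'],1]); c=-np.asarray(d['R']).T@d['t']
    return c+r*(z-c[2])/r[2]
def crop(d,c,h,pts,k):
    x,y=c; f=cv2.resize(d['frame'][y-h:y+h,x-h:x+h,::-1],None,fx=k,fy=k,interpolation=cv2.INTER_CUBIC)
    for P in pts:
        u=(proj(d,P)-[x-h,y-h]+.5)*k; cv2.drawMarker(f,tuple(int(v) for v in u),(0,255,0),0,12,1)
    return f
E
python3 - <<'E'
from h import *
P=[[608,-348,145],[626,-164.5,136]]
t=capture('top');s=capture('side')
a=crop(t,(432,180),50,P,4);b=crop(s,(343,130),50,P,4)
cv2.imwrite('pics/c1.png',np.hstack([a,b]))
for d in(t,s): print([proj(d,p).round(1) for p in P])
E
```

```text
[array([468.2, 181.1]), array([401.4, 174.6])]
[array([358.3,  96.6]), array([329.2, 131.1])]
```

View pics/c1.png

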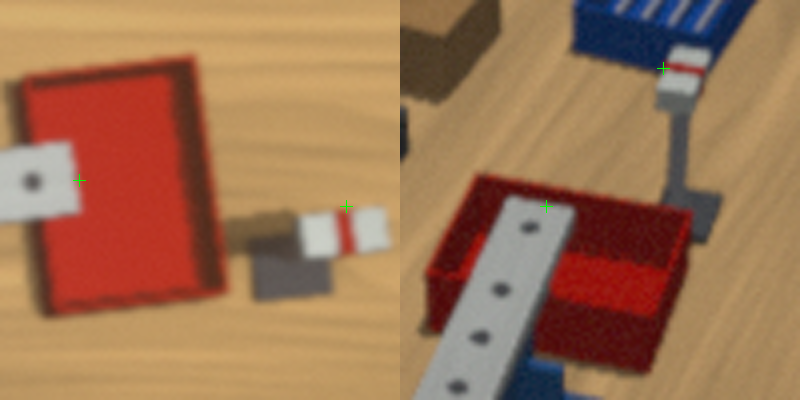

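The crop shows the right bin empty and the white gauge with a red band at its right (band ~468,182 in the top picture), matching the estimate to 1 px. The bar end is about 2 mm short of its estimate. I'll plan the approach to the bar's rear part: (584,157), tool yaw 0.128.

```bash
cat >> h.py <<'E'
def plan(tx,ty,yaw,n,dz=0):
    s=readout.get_state(); p=s['position']; q=s['orientation']
    a0=2*np.arctan2(q[1],q[0]); da=(yaw-a0+np.pi/2)%np.pi-np.pi/2
    print('pos',p.round(1),'yaw',round(a0,4),'t',s['clock'],'w',round(s['width'],1),'f',np.round(s['ft_force'],1))
    d=np.array([tx-p[0],ty-p[1]])/n/1000
    print([[round(v,4) for v in (d@[np.cos(a),np.sin(a)],d@[np.sin(a),-np.cos(a)],dz/n/1000,0,0,-da/n)] for a in a0+da*np.arange(n)/n])
E
python3 -c "
from h import *
plan(584,157,.128,20)"
```

```text
pos [ 220.6 -584.8  176.7] yaw -1.21 t 1.3 w 91.4 f [0.7 0.2 0. ]
[[np.float64(-0.0283), np.float64(-0.0301), 0.0, 0, 0, np.float64(-0.0669)], [np.float64(-0.0262), np.float64(-0.0319), 0.0, 0, 0, np.float64(-0.0669)], [np.float64(-0.024), np.float64(-0.0336), 0.0, 0, 0, np.float64(-0.0669)], [np.float64(-0.0217), np.float64(-0.0351), 0.0, 0, 0, np.float64(-0.0669)], [np.float64(-0.0193), np.float64(-0.0365), 0.0, 0, 0, np.float64(-0.0669)], [np.float64(-0.0168), np.float64(-0.0377), 0.0, 0, 0, np.float64(-0.0669)], [np.float64(-0.0143), np.float64(-0.0388), 0.0, 0, 0, np.float64(-0.0669)], [np.float64(-0.0117), np.float64(-0.0396), 0.0, 0, 0, np.float64(-0.0669)], [np.float64(-0.009), np.float64(-0.0403), 0.0, 0, 0, np.float64(-0.0669)], [np.float64(-0.0063), np.float64(-0.0408), 0.0, 0, 0, np.float64(-0.0669)], [np.float64(-0.0035), np.float64(-0.0411), 0.0, 0, 0, np.float64(-0.0669)], [np.float64(-0.0008), np.float64(-0.0413), 0.0, 0, 0, np.float64(-0.0669)], [np.float64(0.002), np.float64(-0.0413), 0.0, 0, 0, np.float64(-0.0669)], [np.float64(0.0047), np.float64(-0.041), 0.0, 0, 0, np.float64(-0.0669)], [np.float64(0.0075), np.float64(-0.0406), 0.0, 0, 0, np.float64(-0.0669)], [np.float64(0.0102), np.float64(-0.04), 0.0, 0, 0, np.float64(-0.0669)], [np.float64(0.0128), np.float64(-0.0393), 0.0, 0, 0, np.float64(-0.0669)], [np.float64(0.0154), np.float64(-0.0383), 0.0, 0, 0, np.float64(-0.0669)], [np.float64(0.018), np.float64(-0.0372), 0.0, 0, 0, np.float64(-0.0669)], [np.float64(0.0204), np.float64(-0.0359), 0.0, 0, 0, np.float64(-0.0669)]]
```

Request:
{"api": "send_rows", "payload": {"increments": [[[-0.028,-0.03,0,0,0,-0.067],[-0.026,-0.032,0,0,0,-0.067],[-0.024,-0.034,0,0,0,-0.067],[-0.022,-0.035,0,0,0,-0.067],[-0.019,-0.0365,0,0,0,-0.067],[-0.017,-0.038,0,0,0,-0.067],[-0.014,-0.039,0,0,0,-0.067],[-0.012,-0.04,0,0,0,-0.067],[-0.009,-0.04,0,0,0,-0.067],[-0.006,-0.041,0,0,0,-0.067]]], "jaw": 1, "force": 60}}

```text
clock: 2.55
position: [404.6, -203.9, 176.9]
orientation: [0.966, -0.259, 0.002, 0.001]
ft_force: [0.8, 0.1, 0.3]
width: 90.8
```

```bash
python3 -c "
from h import *
np.set_printoptions(suppress=True)
plan(584,157,.128,10)"|sed 's/np.float64//g'
```

```text
pos [ 404.6 -203.9  176.9] yaw -0.5232 t 2.55 w 90.8 f [0.8 0.1 0.3]
[[(-0.0025), (-0.0402), 0.0, 0, 0, (-0.0651)], [(0.0001), (-0.0403), 0.0, 0, 0, (-0.0651)], [(0.0028), (-0.0402), 0.0, 0, 0, (-0.0651)], [(0.0054), (-0.0399), 0.0, 0, 0, (-0.0651)], [(0.0079), (-0.0395), 0.0, 0, 0, (-0.0651)], [(0.0105), (-0.0389), 0.0, 0, 0, (-0.0651)], [(0.013), (-0.0381), 0.0, 0, 0, (-0.0651)], [(0.0155), (-0.0372), 0.0, 0, 0, (-0.0651)], [(0.0179), (-0.0361), 0.0, 0, 0, (-0.0651)], [(0.0202), (-0.0349), 0.0, 0, 0, (-0.0651)]]
```

Request:
{"api": "send_rows", "payload": {"increments": [[[-0.0025,-0.04,0,0,0,-0.065],[0,-0.04,0,0,0,-0.065],[0.003,-0.04,0,0,0,-0.065],[0.0055,-0.04,0,0,0,-0.065],[0.008,-0.0395,0,0,0,-0.065],[0.0105,-0.039,0,0,0,-0.065],[0.013,-0.038,0,0,0,-0.065],[0.0155,-0.037,0,0,0,-0.065],[0.018,-0.036,0,0,0,-0.065],[0.02,-0.035,0,0,0,-0.065]]]}}

```text
clock: 3.8
position: [586.2, 170.9, 177.7]
orientation: [0.997, 0.075, 0.003, 0.002]
ft_force: [-0.1, -0.2, 0.6]
width: 91.3
```

```bash
python3 - <<'E'
from h import *
plan(584,157,.128,1)
for c in('top','side'):
    d=capture(c); p=readout.get_state()['position']
    u=proj(d,[p[0],p[1],130]); x,y=[int(v) for v in u]
    cv2.imwrite(f'pics/g_{c}.png',crop(d,(x,y),60,[[p[0],p[1],136],p],4))
a=cv2.imread('pics/g_top.png');b=cv2.imread('pics/g_side.png');cv2.imwrite('pics/g1.png',cv2.resize(np.hstack([a,b]),(800,400)))
E
```

```text
pos [586.2 170.9 177.7] yaw 0.1496 t 3.8 w 91.3 f [-0.1 -0.2  0.6]
[[np.float64(-0.0042), np.float64(0.0134), 0.0, 0, 0, np.float64(0.0216)]]
```

View pics/g1.png

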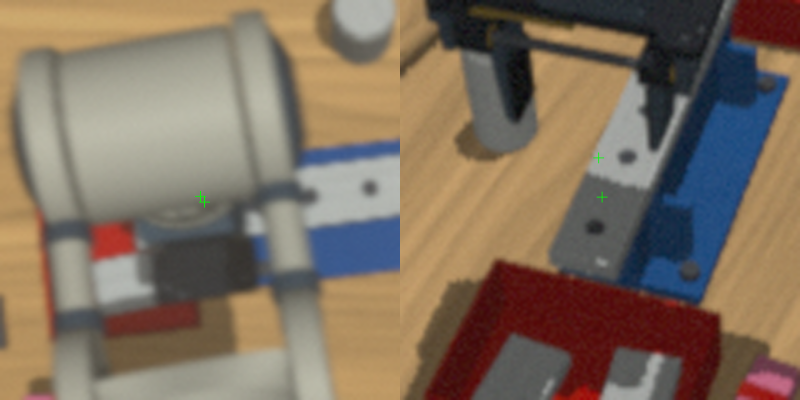

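The fingers straddle the bar over its rear part (side crop: fingertips at ~515,120 and 655,150). I'll trim the pose and descend.

Request:
{"api": "send_rows", "payload": {"increments": [[[-0.002,0.005,0,0,0,0.01],[-0.002,0.005,0,0,0,0.01],[0,0.004,0.01,0,0,0.002],[0,0,0.012,0,0,0],[0,0,0.012,0,0,0],[0,0,0.012,0,0,0],[0,0,0.01,0,0,0],[0,0,0.006,0,0,0],[0,0,0.003,0,0,0],[0,0,0,0,0,0]]]}}

```text
clock: 5.15
position: [583.9, 154.8, 107.1]
orientation: [0.998, 0.063, 0.003, 0.002]
ft_force: [0.7, -0.3, -0.5]
width: 91.2
```

```bash
python3 -c "
from h import *
plan(584,157,.128,1)
q=readout.get_state()['orientation'];from scipy.spatial.transform import Rotation as R;print(R.from_quat(q).as_matrix().round(4))"
```

```text
pos [583.9 154.8 107.1] yaw 0.1252 t 5.15 w 91.2 f [ 0.7 -0.3 -0.5]
[[np.float64(0.0004), np.float64(-0.0022), 0.0, 0, 0, np.float64(-0.0028)]]
[[ 0.9922  0.1249  0.0053]
 [ 0.1249 -0.9922 -0.0042]
 [ 0.0047  0.0048 -1.    ]]
```

Request:
{"api": "send_rows", "payload": {"increments": [[[0,0,-0.003,0.005,-0.005,-0.003],[0,0,0,0,0,0],[0,0,0,0,0,0],[0,0,0,0,0,0],[0,0,0,0,0,0],[0,0,0,0,0,0],[0,0,0,0,0,0],[0,0,0,0,0,0],[0,0,0,0,0,0],[0,0,0,0,0,0]]], "jaw": -1, "force": 60}}

```text
clock: 6.4
position: [584.5, 155.0, 111.4]
orientation: [0.998, 0.064, 0.001, -0.0]
ft_force: [-1.0, -0.4, -0.1]
width: 0.4
```

```bash
python3 - <<'E'
from h import *
plan(584,157,.128,1)
s=readout.get_state();print(s['wrist_torque'])
for c in('top','side'):
    capture(c)
    for n in('board_end_left','board_end_right'): print(c,n,[(round(r['conf'],2),np.round(r['xyz'],1)) for r in landmark_of(c,n)[:2]])
E
```

```text
pos [584.5 155.  111.4] yaw 0.1285 t 6.4 w 0.4 f [-1.  -0.4 -0.1]
[[np.float64(-0.0002), np.float64(-0.002), 0.0, 0, 0, np.float64(0.0005)]]
[-0.04602222 -0.12381105  0.00172779]
top board_end_left [(0.87, array([575.5, 231. , 139.4])), (0.17, array([597.8,  22.7,  -0.7]))]
top board_end_right [(0.55, array([ 628. , -163.5,  132.9])), (0.26, array([5.691e+02, 2.600e+02, 3.000e-01]))]
side board_end_left [(0.97, array([572.9, 229.9, 134.7])), (0.21, array([496.9, 396.2,   2.8]))]
side board_end_right [(0.93, array([ 625.8, -162.8,  138.3]))]
```

The width is 0.4, so the jaws closed on nothing. I need a picture.

```bash
python3 - <<'E'
from h import *
d=capture('side'); p=readout.get_state()['position']
u=proj(d,[p[0],p[1],130]); x,y=[int(v) for v in u]
cv2.imwrite('pics/g2.png',crop(d,(x,y),50,[p,p+[0,0,19]],6))
s=readout.get_state(); print(s)
E
```

```text
{'clock': 6.75, 'qpos': array([1.60045408e-01, 5.32425798e-01, 1.47567428e+00, 6.47750676e-04,
       1.13241714e+00, 3.13105228e-02]), 'dq': array([ 4.43286866e-04, -3.91928749e-04,  5.00605332e-04, -8.66987111e-05,
        8.43536756e-04,  3.67771281e-04]), 'effort': array([ 2.89505653e-03, -8.67945814e+01, -3.36100852e+01,  7.50153721e-02,
        2.57890607e-02,  1.46562325e-04]), 'position': array([584.4423356 , 154.94737817, 111.33011717]), 'orientation': array([ 9.97937767e-01,  6.41859575e-02,  5.07236968e-04, -3.43351593e-04]), 'ft_force': array([-0.70292384,  0.45666044, -0.50427837]), 'wrist_torque': array([ 0.02068994, -0.06823773, -0.01569582]), 'width': 0.3850545244394348}
```

View pics/g2.png

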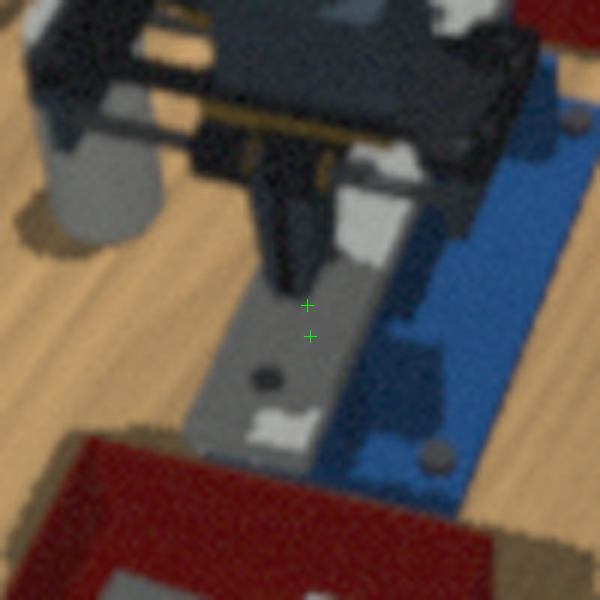

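The picture shows the closed fingers hanging above the bar (tip at crop ~290,295) instead of around it. The real tips are about 30 mm higher than the reported TCP, and the earlier open-finger picture had the same offset. I'll check the height by a gentle touch on the bar top (136 mm) with the fingers shut. This is just at the rail end, so it won't tip the bar.

Request:
{"api": "send_rows", "payload": {"increments": [[[0,0.005,0.001,0,0,0],[0,0.005,0.001,0,0,0],[0,0.005,0.001,0,0,0],[0,0.005,0.001,0,0,0],[0,0,0.001,0,0,0],[0,0,0.001,0,0,0],[0,0,0.001,0,0,0],[0,0,0.001,0,0,0],[0,0,0.001,0,0,0],[0,0,0,0,0,0]]]}}

```text
clock: 8.0
position: [587.1, 133.7, 101.6]
orientation: [0.998, 0.064, 0.0, -0.0]
ft_force: [-0.0, 0.9, 0.9]
width: 0.3
```

Request:
{"api": "send_rows", "payload": {"increments": [[[0,0,0.001,0,0,0],[0,0,0.001,0,0,0],[0,0,0.001,0,0,0],[0,0,0.001,0,0,0],[0,0,0.001,0,0,0],[0,0,0.001,0,0,0],[0,0,0,0,0,0],[0,0,0,0,0,0],[0,0,0,0,0,0],[0,0,0,0,0,0]]]}}

```text
clock: 9.25
position: [587.4, 133.7, 99.1]
orientation: [0.998, 0.064, 0.002, -0.0]
ft_force: [-1.2, 0.3, 2.0]
width: 0.3
```

```bash
python3 - <<'E'
from h import *
d=capture('side'); s=readout.get_state();p=s['position'];print(p,s['ft_force'],s['wrist_torque'])
u=proj(d,[p[0],p[1],130]); x,y=[int(v) for v in u]
cv2.imwrite('pics/g3.png',crop(d,(x,y),40,[p,p+[0,0,30]],8))
# pixel shifts
print(proj(d,p+[10,0,0])-proj(d,p),proj(d,p+[0,10,0])-proj(d,p),proj(d,p+[0,0,10])-proj(d,p))
E
```

```text
[587.39587255 133.77597171  99.12698863] [-0.78326852 -0.38435269  0.61060395] [ 0.02350638 -0.08628925  0.00039759]
[-3.54808964 -1.20924736] [-1.80585471  2.75127691] [-0.21817467 -2.64675041]
```

View pics/g3.png

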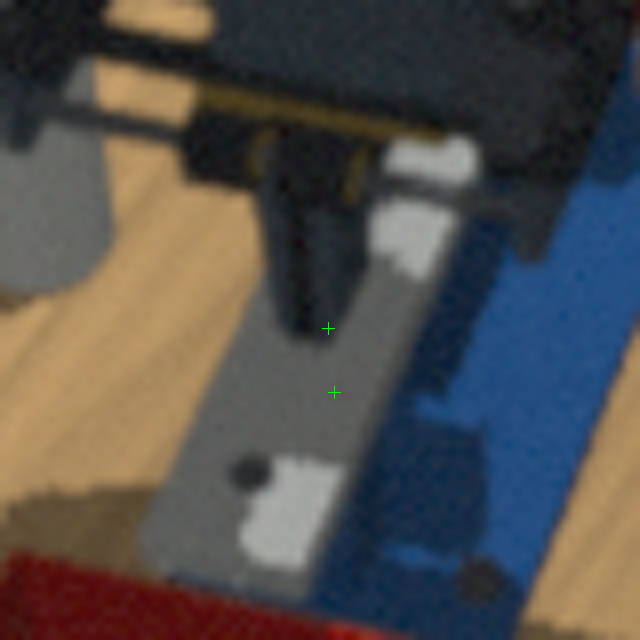

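It stopped at reported z 99.1, though 6 mm was commanded. The image (tip edge at crop 310,340, predicted 304,348) fits the tips resting on the bar top. So the real tip is about 37 mm above the reported TCP, and x and y agree. I'll raise, open, and descend to reported z ≈ 73.

Request:
{"api": "send_rows", "payload": {"increments": [[[0,0,-0.01,0,0,0],[0,0,-0.01,0,0,0],[0,0,0,0,0,0],[0,0,0,0,0,0],[0,0,0,0,0,0],[0,0,0,0,0,0],[0,0,0,0,0,0],[0,0,0,0,0,0],[0,0,0,0,0,0],[0,0,0,0,0,0]]], "jaw": 1}}

```text
clock: 10.55
position: [587.2, 133.7, 120.3]
orientation: [0.998, 0.064, 0.001, -0.0]
ft_force: [0.2, -0.2, -0.4]
width: 91.3
```

Request:
{"api": "send_rows", "payload": {"increments": [[[0,0,0.006,0,0,0],[0,0,0.007,0,0,0],[0,0,0.007,0,0,0],[0,0,0.007,0,0,0],[0,0,0.007,0,0,0],[0,0,0.006,0,0,0],[0,0,0.003,0,0,0],[0,0,0,0,0,0],[0,0,0,0,0,0],[0,0,0,0,0,0]]]}}

```text
clock: 11.8
position: [587.2, 133.8, 74.0]
orientation: [0.998, 0.064, 0.001, -0.0]
ft_force: [-0.5, -0.2, 0.5]
width: 91.1
```

```bash
python3 - <<'E'
from h import *
plan(584,157,.128,1)
d=capture('side'); s=readout.get_state();p=s['position']
u=proj(d,[p[0],p[1],130]); x,y=[int(v) for v in u]
cv2.imwrite('pics/g4.png',crop(d,(x,y),40,[p+[0,0,37]],8))
E
```

```text
pos [587.2 133.8  74. ] yaw 0.1287 t 11.8 w 91.1 f [-0.5 -0.2  0.5]
[[np.float64(-0.0002), np.float64(-0.0235), 0.0, 0, 0, np.float64(0.0007)]]
```

View pics/g4.png

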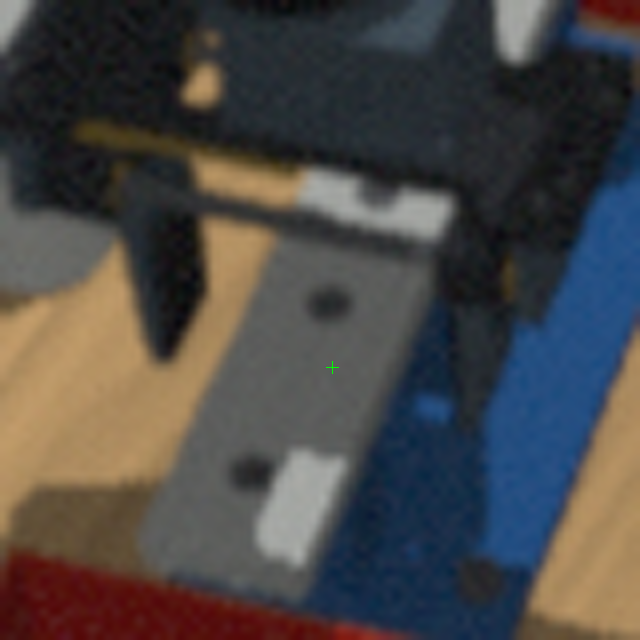

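The fingers now straddle the bar (tips at crop ~165,360 and 470,430), well below its top. Closing.

Request:
{"api": "send_rows", "payload": {"increments": [[[0,0,0,0,0,0],[0,0,0,0,0,0],[0,0,0,0,0,0],[0,0,0,0,0,0],[0,0,0,0,0,0],[0,0,0,0,0,0],[0,0,0,0,0,0],[0,0,0,0,0,0],[0,0,0,0,0,0],[0,0,0,0,0,0]]], "jaw": -1, "force": 60}}

```text
clock: 13.1
position: [587.4, 133.7, 74.2]
orientation: [0.998, 0.064, 0.002, -0.0]
ft_force: [0.4, 0.2, 0.3]
width: 49.7
```

```bash
python3 - <<'E'
from h import *
plan(587.2+.128*182,133.8-.992*182,.128,20)
s=readout.get_state();print(s['wrist_torque'])
for c in('top','side'):
    capture(c)
    for n in('board_end_left','board_end_right','mark_right','mark_left'): print(c,n,[(round(r['conf'],2),np.round(r['xyz'],1)) for r in landmark_of(c,n)[:1]])
E
```

```text
pos [587.4 133.7  74.2] yaw 0.1289 t 13.1 w 49.7 f [0.4 0.2 0.3]
[[np.float64(-0.0), np.float64(0.0091), 0.0, 0, 0, np.float64(0.0)], [np.float64(-0.0), np.float64(0.0091), 0.0, 0, 0, np.float64(0.0)], [np.float64(-0.0), np.float64(0.0091), 0.0, 0, 0, np.float64(0.0)], [np.float64(-0.0), np.float64(0.0091), 0.0, 0, 0, np.float64(0.0)], [np.float64(-0.0), np.float64(0.0091), 0.0, 0, 0, np.float64(0.0)], [np.float64(-0.0), np.float64(0.0091), 0.0, 0, 0, np.float64(0.0)], [np.float64(-0.0), np.float64(0.0091), 0.0, 0, 0, np.float64(0.0)], [np.float64(-0.0), np.float64(0.0091), 0.0, 0, 0, np.float64(0.0)], [np.float64(-0.0), np.float64(0.0091), 0.0, 0, 0, np.float64(0.0)], [np.float64(-0.0), np.float64(0.0091), 0.0, 0, 0, np.float64(0.0)], [np.float64(-0.0), np.float64(0.0091), 0.0, 0, 0, np.float64(0.0)], [np.float64(-0.0), np.float64(0.0091), 0.0, 0, 0, np.float64(0.0)], [np.float64(-0.0), np.float64(0.0091), 0.0, 0, 0, np.float64(0.0)], [np.float64(-0.0), np.float64(0.0091), 0.0, 0, 0, np.float64(0.0)], [np.float64(-0.0), np.float64(0.0091), 0.0, 0, 0, np.float64(0.0)], [np.float64(-0.0), np.float64(0.0091), 0.0, 0, 0, np.float64(0.0)], [np.float64(-0.0), np.float64(0.0091), 0.0, 0, 0, np.float64(0.0)], [np.float64(-0.0), np.float64(0.0091), 0.0, 0, 0, np.float64(0.0)], [np.float64(-0.0), np.float64(0.0091), 0.0, 0, 0, np.float64(0.0)], [np.float64(-0.0), np.float64(0.0091), 0.0, 0, 0, np.float64(0.0)]]
[-0.00301722  0.01295063  0.1461764 ]
top board_end_left []
top board_end_right [(0.84, array([ 623.3, -168.5,  131.9]))]
top mark_right [(0.92, array([ 608.4, -347.8,  146.3]))]
top mark_left [(0.95, array([510.7, 393.6, 147.4]))]
side board_end_left [(0.84, array([573.1, 230.8, 136. ]))]
side board_end_right [(0.9, array([ 623.7, -164.2,  139.8]))]
side mark_right [(0.72, array([ 608.2, -347.8,  142.1]))]
side mark_left [(0.77, array([513.1, 393.8, 146.3]))]
```

Gripped (width 49.7). Sliding the first ~95 mm.

Request:
{"api": "send_rows", "payload": {"increments": [[[0,0.004,0,0,0,0],[0,0.008,0,0,0,0],[0,0.01,0,0,0,0],[0,0.012,0,0,0,0],[0,0.014,0,0,0,0],[0,0.014,0,0,0,0],[0,0.014,0,0,0,0],[0,0.012,0,0,0,0],[0,0.007,0,0,0,0],[0,0,0,0,0,0]]]}}

```text
clock: 14.85
position: [599.8, 34.7, 74.2]
orientation: [0.998, 0.064, 0.001, -0.001]
ft_force: [0.7, 0.2, 0.2]
width: 49.6
```

```bash
python3 - <<'E'
from h import *
plan(587.4+.128*182,133.7-.992*182,.128,1)
s=readout.get_state();print(s['wrist_torque'],s['orientation'])
for c in('top','side'):
    capture(c)
    for n in('board_end_left','board_end_right','mark_right'): print(c,n,[(round(r['conf'],2),np.round(r['xyz'],1)) for r in landmark_of(c,n)[:1]])
E
```

```text
pos [599.8  34.7  74.2] yaw 0.1276 t 14.85 w 49.6 f [0.7 0.2 0.2]
[[np.float64(0.0004), np.float64(0.0823), 0.0, 0, 0, np.float64(-0.0004)]]
[-0.15550035 -0.09580183 -0.01478354] [ 0.99796314  0.063763    0.00140926 -0.00136726]
top board_end_left [(0.78, array([588.2, 130.8, 140.6]))]
top board_end_right [(0.59, array([ 638. , -262. ,  131.5]))]
top mark_right [(0.73, array([ 607.5, -349.2,  142.7]))]
side board_end_left [(0.65, array([584.2, 131.3, 138.2]))]
side board_end_right [(0.86, array([ 639.1, -265.6,  135.8]))]
side mark_right [(0.55, array([ 609.7, -347.2,  143.1]))]
```

Request:
{"api": "send_rows", "payload": {"increments": [[[0,0.004,0,0,0,0],[0,0.007,0,0,0,0],[0,0.01,0,0,0,0],[0,0.011,0,0,0,0],[0,0.011,0,0,0,0],[0,0.01,0,0,0,0],[0,0.008,0,0,0,0],[0,0.006,0,0,0,0],[0,0.003,0,0,0,0],[0,0,0,0,0,0]]]}}

```text
clock: 16.5
position: [608.6, -27.3, 75.3]
orientation: [0.998, 0.065, 0.002, -0.008]
ft_force: [-0.5, -4.6, 0.4]
width: 49.5
```

```bash
python3 - <<'E'
from h import *
plan(587.4+.128*182,133.7-.992*182,.128,1)
s=readout.get_state();print(s['wrist_torque'],s['orientation'])
e=np.array([-.128,.992]); P=[]
for c in('top','side'):
    d=capture(c); L={}
    for n in('board_end_left','board_end_right','mark_right'):
        r=landmark_of(c,n)[:1]; print(c,n,[(round(r['conf'],2),np.round(r['xyz'],1)) for r in r]); L[n]=r[0]['xyz'] if r else np.full(3,np.nan)
    print('to go',(L['board_end_right']-L['mark_right'])[:2]@e)
    m=(640,-350,136); x,y=[int(v) for v in proj(d,(625,-320,136))]
    P.append(crop(d,(x,y),40,[[608,-348,145],[608+.992*40,-348+.128*40,136]],5))
cv2.imwrite('pics/e1.png',np.hstack(P))
E
```

```text
pos [608.6 -27.3  75.3] yaw 0.1305 t 16.5 w 49.5 f [-0.5 -4.6  0.4]
[[np.float64(-0.0005), np.float64(0.0196), 0.0, 0, 0, np.float64(0.0025)]]
[-0.74925036  0.05292136 -0.0433524 ] [ 0.99784282  0.06517676  0.0020314  -0.00758752]
top board_end_left [(0.59, array([595.1,  67.2, 141.8]))]
top board_end_right [(0.73, array([ 649. , -326.6,  130.2]))]
top mark_right [(0.93, array([ 608.8, -350.8,  148. ]))]Traceback (most recent call last):
  File "<stdin>", line 9, in <module>
TypeError: unsupported operand type(s) for -: 'list' and 'list'
```

The bar is now past its balance point, and the tool has sagged by 0.015 rad with 14 mm less travel than commanded. I'll check visually, then correct the tilt and height.

```bash
cat > chk.py <<'E'
from h import *; import sys
s=readout.get_state(); p=s['position']; q=s['orientation']
from scipy.spatial.transform import Rotation as Ro
print(s['clock'],p.round(1),'toolz',Ro.from_quat(q).as_matrix()[:,2].round(4),'yaw',round(2*np.arctan2(q[1],q[0]),4),np.round(s['ft_force'],1),np.round(s['wrist_torque'],2),s['width'].round(1))
e=np.array([-.128,.992]); P=[]
for c in('top','side'):
    d=capture(c); L={}
    for n in('board_end_left','board_end_right','mark_right'):
        r=landmark_of(c,n)[:1]; print(c,n,[(round(r['conf'],2),np.round(r['xyz'],1)) for r in r]); L[n]=np.array(r[0]['xyz'] if r else [np.nan]*3)
    print('to go',(L['board_end_right']-L['mark_right'])[:2]@e)
    x,y=[int(v) for v in proj(d,(625,-320,136))]
    P.append(crop(d,(x,y),40,[[608,-348,145],[608+.992*40,-348+.128*40,136]],5))
if len(sys.argv)>1:
    w=d['frame'][40:240,220:420,::-1]; P.append(cv2.resize(w,(400,400),interpolation=cv2.INTER_CUBIC)); 
    im=np.hstack([np.vstack(P[:2]),cv2.resize(P[2],(800,800))[:,:800]]); cv2.imwrite(sys.argv[1],cv2.resize(im,(800,533)))
E
python3 chk.py pics/e1.png
```

```text
Traceback (most recent call last):
  File "chk.py", line 4, in <module>
    print(s['clock'],p.round(1),'toolz',Ro.from_quat(q).as_matrix()[:,2].round(4),'yaw',round(2*np.arctan2(q[1],q[0]),4),np.round(s['ft_force'],1),np.round(s['wrist_torque'],2),s['width'].round(1))
                                                                                                                                                                                 ^^^^^^^^^^^^^^^^
AttributeError: 'float' object has no attribute 'round'
```

```bash
sed -i "s/s\['width'\].round(1)/s['width']/" chk.py; python3 chk.py pics/e1.png
```

```text
16.7 [608.6 -27.3  75.2] toolz [ 0.003   0.0151 -0.9999] yaw 0.1305 [-1.5 -2.8  2.2] [-0.55  0.12 -0.07] 49.75920990630972
top board_end_left [(0.85, array([599.6,  68.8, 143.8]))]
top board_end_right [(0.84, array([ 650.2, -326.4,  129.9]))]
top mark_right [(0.58, array([ 603.8, -347.7,  147.4]))]
to go 15.190399999999999
side board_end_left [(0.76, array([594.2,  68.4, 138.9]))]
side board_end_right [(0.56, array([ 650.1, -327.1,  134.7]))]
side mark_right [(0.93, array([ 608.3, -350.7,  143.2]))]
to go 18.060799999999958
```

View pics/e1.png

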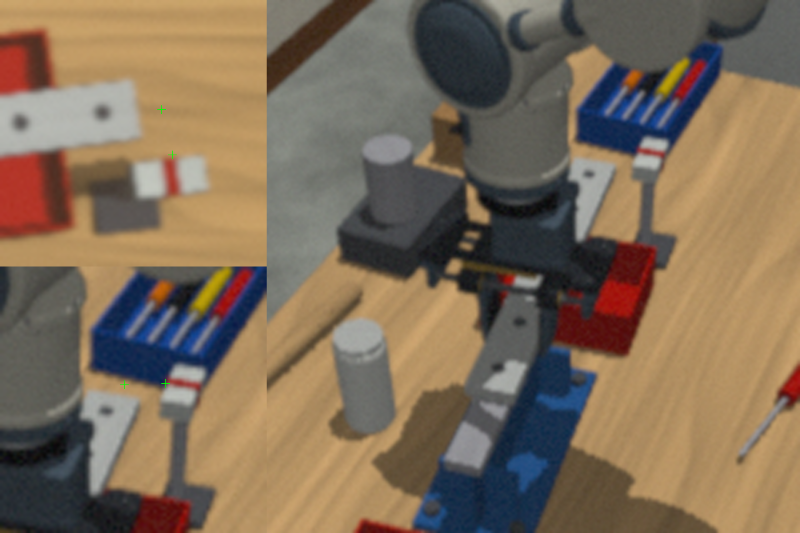

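The bar is gripped, its leading end is over the empty bin, and it is clear of the gauge with about 17–20 mm to go. It is slightly tipped (0.015). Next: re-level while sliding ~10 mm.

Request:
{"api": "send_rows", "payload": {"increments": [[[0,0,0.0005,-0.005,0,0],[0,0,0.0005,-0.005,0,0],[0,0,0.0005,-0.005,0,0],[0,0.002,0.0005,-0.004,0,0],[0,0.003,0.0005,-0.003,0,0],[0,0.003,0.0005,-0.003,0,0],[0,0.003,0.0005,-0.003,0,0],[0,0.002,0.0005,-0.003,0,0],[0,0,0.0005,-0.003,0,0],[0,0,0.0005,-0.003,0,0]]]}}

```text
clock: 18.35
position: [609.6, -31.3, 74.3]
orientation: [0.998, 0.065, 0.004, 0.006]
ft_force: [-2.9, -6.8, 9.6]
width: 49.4
```

```bash
python3 chk.py
```

```text
18.35 [609.6 -31.3  74.3] toolz [ 0.0089 -0.0122 -0.9999] yaw 0.1298 [-2.9 -6.8  9.6] [-0.66  0.73  0.41] 49.43287072944763
top board_end_left [(0.76, array([597.6,  66.1, 135.8]))]
top board_end_right [(0.68, array([ 649.7, -328.4,  135.8]))]
top mark_right [(0.58, array([ 605.6, -348.5,  145.7]))]
to go 14.294400000000019
side board_end_left [(0.91, array([596.2,  66.3, 133.6]))]
side board_end_right []
side mark_right [(0.79, array([ 608.3, -347.6,  142.1]))]
to go nan
```

Request:
{"api": "send_rows", "payload": {"increments": [[[0,0.003,0,-0.001,0,0],[0,0.004,0,-0.001,0,0],[0,0.004,0.0002,-0.001,0,0],[0,0.004,0.0002,-0.001,0,0],[0,0.004,0.0002,-0.001,0,0],[0,0.002,0.0002,-0.001,0,0],[0,0,0.0002,-0.001,0,0],[0,0,0.0002,-0.001,0,0],[0,0,0.0002,-0.001,0,0],[0,0,0.0002,-0.001,0,0]]]}}

```text
clock: 20.0
position: [611.1, -44.1, 74.3]
orientation: [0.998, 0.064, 0.004, 0.006]
ft_force: [-1.8, -3.2, 7.1]
width: 49.6
```

```bash
python3 chk.py
```

```text
20.0 [611.1 -44.1  74.3] toolz [ 0.0089 -0.0114 -0.9999] yaw 0.1291 [-1.8 -3.2  7.1] [ 0.16  0.56 -0.  ] 49.603125001828815
top board_end_left [(0.84, array([599. ,  54.4, 139.6]))]
top board_end_right [(0.92, array([ 650.2, -341.1,  134.4]))]
top mark_right [(0.61, array([ 610.4, -346.9,  146. ]))]
to go 0.6591999999999457
side board_end_left [(0.64, array([597.7,  51.5, 138.5]))]
side board_end_right [(0.72, array([ 647.4, -338.6,  136.7]))]
side mark_right [(0.78, array([ 607.9, -351.6,  143.2]))]
to go 7.84
```

Request:
{"api": "send_rows", "payload": {"increments": [[[0,0.001,0.0001,-0.001,0,0],[0,0.001,0.0001,-0.001,0,0],[0,0,0.0001,-0.001,0,0],[0,0,0.0001,-0.001,0,0],[0,0,0.0001,-0.001,0,0],[0,0,0.0001,-0.001,0,0],[0,0,0.0001,-0.001,0,0],[0,0,0.0001,-0.001,0,0],[0,0,0.0001,-0.001,0,0],[0,0,0.0001,-0.001,0,0]]]}}

```text
clock: 21.65
position: [611.2, -44.6, 74.3]
orientation: [0.998, 0.065, 0.005, 0.01]
ft_force: [-1.0, -3.9, 4.7]
width: 49.4
```

```bash
python3 chk.py pics/e2.png
```

```text
21.65 [611.2 -44.6  74.3] toolz [ 0.0103 -0.0201 -0.9997] yaw 0.1293 [-1.  -3.9  4.7] [0.18 0.41 0.21] 49.37755627760274
top board_end_left [(0.96, array([599.5,  50.4, 141.2]))]
top board_end_right [(0.71, array([756.5,  41.1,  -1.1]))]
top mark_right [(0.97, array([ 607.7, -347.1,  146.3]))]
to go 366.04800000000006
side board_end_left [(0.75, array([597.4,  50. , 134.9]))]
side board_end_right [(0.64, array([ 646.6, -340.8,  138.2]))]
side mark_right [(0.96, array([ 608.9, -348.6,  142.4]))]
to go 2.9120000000000053
```

View pics/e2.png

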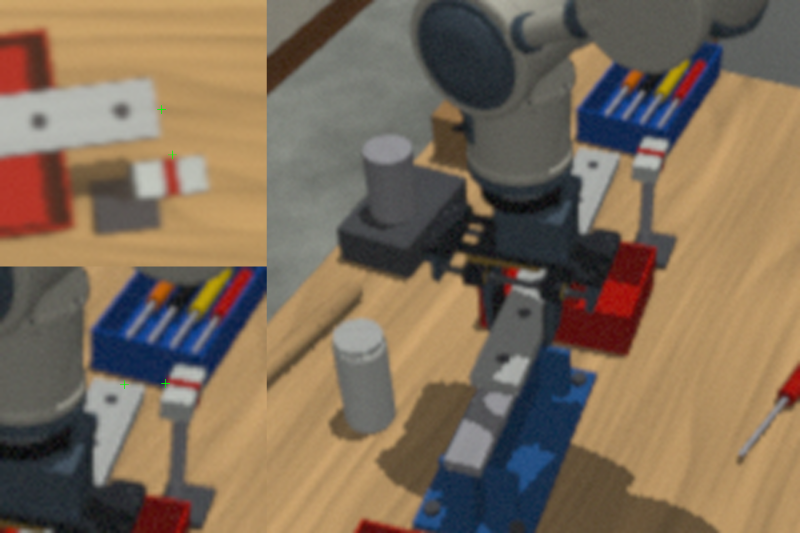

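The leading end is nearly level with the band, about 1 px (2–3 mm) short, and the bar is level and clear of the gauge. One last small push, with no more turning.

Request:
{"api": "send_rows", "payload": {"increments": [[[0,0.003,0,0,0,0],[0,0.003,0,0,0,0],[0,0,0.0002,0,0,0],[0,0,0.0002,0,0,0],[0,0,0.0002,0,0,0],[0,0,0.0002,0,0,0],[0,0,0.0002,0,0,0],[0,0,0.0002,0,0,0],[0,0,0.0002,0,0,0],[0,0,0.0002,0,0,0]]]}}

```text
clock: 23.3
position: [611.5, -48.3, 74.3]
orientation: [0.998, 0.064, 0.005, 0.009]
ft_force: [-2.1, -2.7, 6.9]
width: 49.7
```

```bash
python3 chk.py; python3 chk.py
```

```text
23.3 [611.5 -48.3  74.3] toolz [ 0.0102 -0.0175 -0.9998] yaw 0.1286 [-2.1 -2.7  6.9] [ 0.13  0.56 -0.01] 49.68365472829866
top board_end_left [(0.95, array([599.7,  49.5, 138.1]))]
top board_end_right [(0.88, array([ 649.8, -344.6,  132.8]))]
top mark_right [(0.85, array([ 610.4, -347.3,  144.3]))]
to go -2.3648000000000082
side board_end_left [(0.79, array([594.7,  48. , 133. ]))]
side board_end_right [(0.66, array([ 649. , -345. ,  138.8]))]
side mark_right [(0.67, array([ 607.8, -349.9,  144.6]))]
to go -0.41280000000002887
23.7 [611.5 -48.3  74.3] toolz [ 0.0102 -0.0174 -0.9998] yaw 0.1286 [-1.  -4.1  6.4] [ 0.16  0.54 -0.05] 49.64085969773529
top board_end_left [(0.74, array([600.3,  47.8, 137.6]))]
top board_end_right [(0.75, array([ 650.8, -348. ,  133.1]))]
top mark_right [(0.62, array([ 607.1, -349.3,  146.9]))]
to go -4.30399999999998
side board_end_left [(0.67, array([599. ,  51.5, 135. ]))]
side board_end_right [(0.98, array([ 648.4, -344.8,  139.3]))]
side mark_right [(0.73, array([ 607.1, -348.1,  144.6]))]
to go -2.012799999999983
```

Mean error is about −2 mm (limit 8). The bar is level, still, pressed on the rail and held. Handing in.

```bash
python3 -c "
from workcell import ctrl,readout
print(ctrl.finish_job()); s=readout.get_state(); print(s['clock'],s['position'],s['width'],s['ft_force'])"
```

```text
the job is handed in; nothing more can be done
None
the job is handed in; nothing more can be done
```

I slid the bar about 180 mm to the right, out over the empty right-hand bin, and handed the job in at 23.7 s with the gripper still holding it. The hand-in reports no verdict, so the result rests on my own last checks.

**Last checks**
- **Leading end:** the four readings put it 0.4 to 4.3 mm past the middle of the red band, about 2 mm on average (limit 8 mm). They scatter by about 4 mm. The measured travel of the arm put it closer still.
- **Straightness:** the bar is about 2 mm off the stand's centre line and lined up with it, both within limits.
- **Stillness and contact:** the tool pose did not change over the last 0.4 s. The tool was pressing the bar down with about 6–7 N, the jaw opening was 49.7 mm on the 50 mm bar, and the last picture showed it clear of the gauge.

**What disagreed**
- **Fingertip height:** the real fingertips were about 37 mm higher than the reported tool point, so the first grasp closed on air above the bar. I found this from a picture and a light touch on the bar's top, and the second grasp held.
- **Tilt:** as the bar passed its balance point it tipped briefly to about 0.015 rad. I levelled it by pressing and turning the tool back.
- **Final tool lean:** the tool ended about 0.02 rad off vertical. I take the bar to be level because the heights of its two ends agree within measurement noise, but I had no direct reading of its tilt.

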